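# Check-weigh two chocolate bells and load the full one

### The job

One of the two chocolate bells is badly filled: set one on each pan of the balance, let go and see which side drops. Then take the bell that dropped and seat it upright and fully home in the round pocket of the wrapping machine's white carrier, and leave the lighter bell standing on its pan. The pocket may have stopped anywhere along the track, so feel for it; chocolate chips easily, so never press a bell hard on the carrier or the balance (stay under 15 N), and do not knock the other things about.

Things in the scene. Friction and masses are not known exactly. Their poses are not given: they have to be found in the camera images.
- bell_1: one of two look-alike moulded chocolate bells: a round foot 54 mm across and 22 mm high, on it a straight round stem 32 mm across, 50 mm high in all. Origin: centre of its underside; z up along the stem. One bell is fully filled (about 100 g), the other badly (about 55 g); the outside does not tell which, and either may be the heavy one.
- bell_2: the other chocolate bell, same shape and origin.
- balance: pivot balance with a white base plate 100 x 160 mm and two uprights, 80 mm high, on either side of the beam. Origin: underside centre of the base; its y axis runs along the beam, towards the left pan.
- pivot (a point): middle of the beam, on its pivot, 68 mm above the table. On posts 115 mm either side of it are the pans: round brass plates 72 mm across with a low rim standing 2 mm above the plate. A parallel linkage keeps them level while they rise and fall up to 15 mm.
- pan_left_top (a point): centre of the upper face of the left pan (balance's +y side), where a bell's underside goes; about 98 mm above the table with the beam level.
- pan_right_top (a point): centre of the upper face of the right pan (balance's -y side); about 98 mm above the table with the beam level.
- beam (a joint): tilt of the balance beam in rad: 0 level (empty, held level by a very weak spring), positive when the left pan goes DOWN, negative when the right pan goes down; end stops at -0.13 and +0.13. A bell alone on the balance tips it to its side; with both on, it tips to the heavier within a second.
- feeder: infeed of the wrapping machine: grey base plate 120 x 340 mm with two steel guide bars along its y axis (the track); origin: underside centre of the base. On the bars rides a white carrier plate 90 mm (x) x 200 mm (y) x 16 mm thick, its upper face 60 mm above the table, with one round pocket 58 mm across and 10 mm deep, mouth chamfered 1.5 mm.
- track_mid (a point): fixed point over the middle of the track, level with the carrier's upper face; NOT the pocket. The pocket's centre lies on the line through this point along the feeder's y axis, up to 40 mm either way: the carrier is braked anywhere and its place is not reported. Find it by sliding the bell's foot over the plate, or by looking. It stays put under less than 40 N sideways.
- track_floor (a point): fixed point 10 mm below track_mid, at the height of the pocket's floor (50 mm above the table), where the bell's underside must end. The carrier is sprung: pressed down it yields above about 2.8 N, then 0.6 N more per mm, and bottoms after 9 mm at about 8 N; it comes up again by itself.
- nozzle: steel piping nozzle, cone 26 mm across, 45 mm high, standing just beyond the balance; bystander, origin underside centre.
- bowl: steel bowl 100 mm across, 50 mm high, on the far side; bystander, origin underside centre.
- stick: biscuit stick half dipped in chocolate, 70 x 13 x 11 mm, lying in front of the robot; bystander.
- palette: palette knife lying at the right; bystander.
- jar: amber glass jar 70 mm across, 100 mm high, at the left; bystander, origin underside centre.
- cup: white plastic cup 76 mm across, 80 mm high, on the far side; bystander, origin underside centre.
- slab: slab of chocolate 90 x 45 x 14 mm, lying at the front left; bystander.
There are look-alikes about, which are no part of the job. What is shaped like the bell_1 but yellow is not meant.

How it is judged (in metres and radians):
On the way:
1. both bells stand released on opposite pans (each within 15 mm of its pan's centre) and the beam lies tipped to one side ((((distance between bell_1 and pan_left_top below 0.015 m and angle between bell_1's own z axis and vertical below 0.1 rad) and (distance between bell_2 and pan_right_top below 0.015 m and angle between bell_2's own z axis and vertical below 0.1 rad)) or ((distance between bell_2 and pan_left_top below 0.015 m and angle between bell_2's own z axis and vertical below 0.1 rad) and (distance between bell_1 and pan_right_top below 0.015 m and angle between bell_1's own z axis and vertical below 0.1 rad))) and contact force between the fingers and bell_1 below 0.05 N and contact force between the fingers and bell_2 below 0.05 N and (value of joint beam above 0.09 rad or value of joint beam below -0.09 rad)), for 0.4 s.
At the end, for the whole second after the job is handed in: the heavier bell stands upright at rest on the floor of the carrier's pocket (underside within 2.5 mm of the pocket floor, tilt under 0.08 rad, its full weight on the carrier); the lighter bell stands at rest on either pan, within 15 mm of its centre (((z of bell_1 in the frame of feeder between 0.045 and 0.0525 m and x of bell_1 in the frame of feeder between -0.006 and 0.006 m and y of bell_1 in the frame of feeder between -0.048 and 0.048 m and angle between bell_1's own z axis and vertical below 0.08 rad and contact force between bell_1 and feeder above 0.76 N and linear speed of each of bell_1, bell_2 below 0.01 m/s and ((distance between bell_2 and pan_left_top below 0.015 m and angle between bell_2's own z axis and vertical below 0.1 rad) or (distance between bell_2 and pan_right_top below 0.015 m and angle between bell_2's own z axis and vertical below 0.1 rad))) or (z of bell_2 in the frame of feeder between 0.045 and 0.0525 m and x of bell_2 in the frame of feeder between -0.006 and 0.006 m and y of bell_2 in the frame of feeder between -0.048 and 0.048 m and angle between bell_2's own z axis and vertical below 0.08 rad and contact force between bell_2 and feeder above 0.76 N and linear speed of each of bell_2, bell_1 below 0.01 m/s and ((distance between bell_1 and pan_left_top below 0.015 m and angle between bell_1's own z axis and vertical below 0.1 rad) or (distance between bell_1 and pan_right_top below 0.015 m and angle between bell_1's own z axis and vertical below 0.1 rad))))); the robot touches nothing.
It fails at once if a bell is pressed with more than 15 N on the balance or on the feeder (contact force between any of bell_1, bell_2 and balance above 15 N or contact force between any of bell_1, bell_2 and feeder above 15 N).
It fails at once if a bystander is moved by more than 30 mm (distance of any of nozzle, bowl, stick, palette, jar, cup, slab from where it was at the start of the episode above 0.03 m).
It also fails if it takes over 72 s, if anything falls off the work surface, if the arm or the gripper's body presses on something with over 40 N, if the wrist force passes 120 N, or if a joint passes its speed limit or range.

### The arm

A 7-joint arm with a two-finger parallel gripper is mounted at the origin on the work surface. World frame = base frame: x ahead of the robot, y to its left, z up, the work surface at z = 0. Lengths are in mm, angles in degrees, forces in N, time in s.
With the tool pointing down it reaches from about 350 to 900 mm from the base axis. Payload 8.1 kg.
Tool frame: the origin (TCP) lies on the centre line of the jaws, within the pads' length; the fingertips stand 11 mm ahead of it and the grasp point (between the pads) lies 8 mm behind it; z points along the fingers, y is the line along which they close (so a half turn about z gives the same grasp; the last joint's range is limited). The gripper opens to 92 mm and grips with 3 to 60 N. Pads are 19 mm wide; open, the fingers measure 130 mm over their backs; the gripper's body (75 mm by 190 mm) begins 47 mm behind the grasp point.
Start: joints at [62.189, 24.895, 1.432, 90.138, -0.665, 64.973, -4.303], TCP at [233.427, -579.787, 237.742] pointing down, gripper open.
Joint ranges: [-149.89, 149.89], [-25.12, 119.58], [-72.63, 75.52], [4.76, 147.25], [-75.54, 255.54], [6.69, 114.76], [-157.13, 157.13]. Speed limits (degrees/s): [127.2, 127.2, 172.46, 172.46, 180, 180, 180].

### API

Orientations are given as a 3x3 rotation matrix whose columns are the frame's x, y, z axes.
In Python, from workcell import bot gives the robot as it stands.
- The arm moves only by the tool move_arm, never from a script. Its argument "steps" is a list of rows, each an object with "hand": the opening in per cent of the stroke, from 0 (shut) to 100 (fully open); "dp": the shift along the tool's x, y, z in m, a list of three; "turn": the turn about the tool's z in degrees. A call has 1 to 20 rows; each row shifts and turns the commanded pose from where the row before left it, along the tool's axes as they then stand; what a row does not reach is not made up. A row lasts 1/12 s, in which the tool goes at most 41.7 mm and 7.16 degrees, less where a joint would pass 70% of its speed; a pose out of reach is approached as far as the arm can. A call with a gripper value outside its range is refused whole. The fingers move at their own pace and stop on an object; the grip force is fixed at half the most. Time passes only in rows, so rows that do not move let the fingers close. It gives the time, the measured TCP pose, the force, the opening and the grip force at its end, in the units of the state.
- bot.sense(): the state, without advancing time (a new reading comes with each control period).
- bot.camera(name): name is "scene" or "top" or "wrist"; returns (picture, depth): 480x640x3 uint8, red, green, blue; 480x640 float32, mm along the optical axis (not along the pixel's ray), 0 where there is no reading.
- bot.camera_params(name): a dict with "mtx" (3x3 intrinsics, pixels), "R" (3x3) and "t" (3): a world point X has camera coordinates R X + t. Camera axes: x right, y down, z forward; pixel columns grow to the right and rows downward; lengths in mm; the calibration is good to about 2 mm. A picture is of the moment at which its call begins: read the wrist's pose just before it. camera_params takes no time and is no camera call; for the wrist camera it gives the pose at the moment of the call.
- bot.sign_off(): hands the job in; it is judged then, once.
The state is a dict: "time_s": time; "joint_positions": joint angles; "joint_velocities": joint speeds; "tau": joint torques, N m; "eef_pos": TCP position; "eef_rot": TCP orientation; "force": force on the tool from outside, world axes, zero at the start; "wrist_torque": the same for the moment, N m; "opening": opening from 0.0 (shut) to 1.0 (fully open); "grip_force": force on a finger pad.
Only numpy, scipy, OpenCV 4.12 (cv2) and the standard library are available. Lean on these libraries where they do the work, as an engineer would, in place of code of your own. Each camera call takes 0.05 s, during which the arm holds its last target. There are 200 camera calls.

## Working session

There is one attempt and no reset: what is moved stays moved. The work goes in short steps, Python scripts to look and compute and a tool call to move; the robot and the scene stay as the last step left them, time stands still between calls to the robot, and variables do not carry over. Pictures are saved under pics/ and viewed, at most 10 in all, crops included, and the job is handed in when it is done.

Besides the shell and the picture viewer there is one more tool, called after "Emit:" as name(argument=value, ...) on one line, values as JSON. move_arm: Moves the arm, as the interface text tells. Its arguments: {"type":"object","properties":{"steps":{"type":"array","items":{"type":"object","properties":{"hand":{"type":"number"},"dp":{"type":"array","items":{"type":"number"}},"turn":{"type":"number"}}}}},"required":["steps"]}

```bash
mkdir -p pics
cat > h.py <<'E'
import numpy as np, cv2
from workcell import bot
def cloud(name):
    P=bot.camera_params(name); im,d=bot.camera(name)
    K=np.array(P["mtx"]);R=np.array(P["R"]);t=np.array(P["t"]).ravel()
    v,u=np.mgrid[:480,:640]
    c=np.stack([(u-K[0,2])/K[0,0]*d,(v-K[1,2])/K[1,1]*d,d],-1)
    return im,d,(c-t)@R   # R^T(c-t)
def save(n,im): cv2.imwrite(f"pics/{n}.png",im[:,:,::-1])
E
python3 - <<'E'
from h import *
s=bot.sense(); print(s["time_s"],s["eef_pos"],s["eef_rot"],s["opening"])
for n in ("top","scene"):
    im,d,X=cloud(n); save(n,im); np.savez(n,im=im,d=d,X=X)
    P=bot.camera_params(n); print(n,P["mtx"],P["R"],P["t"])
E
```

```text
0.0 [ 233.19530482 -579.33393532  236.93203414] [[ 9.27647300e-01  3.73456709e-01 -7.56714675e-04]
 [ 3.73457437e-01 -9.27646220e-01  1.42553681e-03]
 [-1.69587223e-04 -1.60499610e-03 -9.99998698e-01]] 1.0022914972236037
top [[485.04465066   0.         318.47937526]
 [  0.         485.04465066 233.52186811]
 [  0.           0.           1.        ]] [[-0.01220417 -0.99987241  0.01030598]
 [-0.99885317  0.01171323 -0.0464236 ]
 [ 0.04629696 -0.01086073 -0.99886868]] [  24.98810589  542.4311005  1188.17169876]
scene [[550.47006489   0.         321.45930211]
 [  0.         550.47006489 233.51575168]
 [  0.           0.           1.        ]] [[ 0.27813056  0.96053053  0.00494999]
 [ 0.51862146 -0.14583007 -0.84247574]
 [-0.80850181  0.23688542 -0.53871154]] [-173.31230455 -218.64934282 1741.26527004]
```

View pics/top.png

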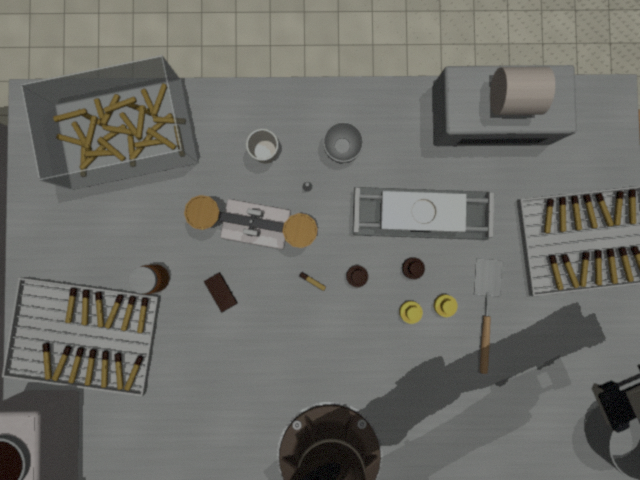

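View pics/scene.png

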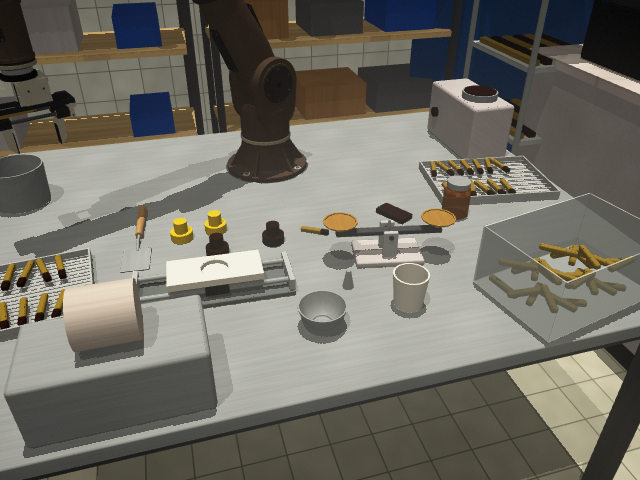

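The top view shows the two dark bells at (357,276) and (413,268), the brass pans at (202,213) and (300,230), and the carrier pocket at (424,211). The yellow look-alikes are at (411,313) and (446,306). The scene view shows the same layout, and everything is upright.

Run:
```python
from h import *
z=np.load("top.npz");im,d,X=z["im"],z["d"],z["X"]
hsv=cv2.cvtColor(im,cv2.COLOR_RGB2HSV)
def reg(u,v,r,lo,hi,name,col=None):
    M=np.zeros(d.shape,bool);M[v-r:v+r,u-r:u+r]=1
    M&=(X[...,2]>lo)&(X[...,2]<hi)
    if col is not None:M&=col
    p=X[M];mm=(p.min(0)+p.max(0))/2
    print(name,len(p),"mean",p.mean(0).round(1),"mid",mm.round(1),"ext",np.ptp(p,axis=0).round(1))
for n,u,v in (("A",357,276),("B",413,268)):
    reg(u,v,20,42,60,n+"stem");reg(u,v,20,10,30,n+"foot")
br=(hsv[...,0]>8)&(hsv[...,0]<28)&(hsv[...,1]>100)
reg(202,213,24,80,120,"panL",br);reg(300,230,24,80,120,"panR",br)
reg(255,222,12,55,120,"pivot")
reg(424,211,12,40,54,"pocket"); reg(424,211,60,56,66,"plate"); reg(424,211,75,66,130,"higher")
reg(307,187,9,5,60,"nozzle");reg(342,142,26,5,70,"bowl");reg(312,281,18,5,30,"stick")
M=np.zeros(d.shape,bool);M[185:240,350:500]=1;M&=(X[...,2]>55)&(X[...,2]<65)
p=X[M][:,:2].astype(np.float32);print("plate",cv2.minAreaRect(p))
M=np.zeros(d.shape,bool);M[180:245,345:505]=1;M&=(X[...,2]>8)
p=X[M][:,:2].astype(np.float32);print("feeder",cv2.minAreaRect(p))
big=cv2.resize(im[170:300,170:490],None,fx=2.5,fy=2.5,interpolation=cv2.INTER_CUBIC);save("c1",big)
# pocket depth profile
print(X[211,395:450:3].round(0)[:,1:].tolist())
```

```text
Astem 143 mean [437.3 -74.3  49.6] mid [437.1 -74.3  49.4] ext [31.1 29.1 10.4]
Afoot 239 mean [438.3 -72.9  21.3] mid [438.1 -74.8  20. ] ext [51.7 54.4 18.1]
Bstem 144 mean [ 455.3 -213.3   49.2] mid [ 455.5 -213.1   48.5] ext [28.9 30.9 12.4]
Bfoot 237 mean [ 455.7 -209.8   21.4] mid [ 456.  -213.3   19.7] ext [51.7 53.2 19. ]
panL 890 mean [591.4 287.8  97.5] mid [591.4 287.5  97.9] ext [74.3 76.6 14.1]
panR 883 mean [547.3  62.5  97.6] mid [547.4  62.9  97.3] ext [73.8 75.9 14.9]
pivot 394 mean [568.9 171.2  74.9] mid [569.7 169.5  79.8] ext [54.4 55.4 48.2]
pocket 434 mean [ 592.4 -234.6   49.5] mid [ 593.4 -234.1   48.4] ext [55.7 56.  11.1]
plate 2526 mean [ 591.3 -232.7   59.6] mid [ 591.5 -232.2   60.9] ext [ 98.4 203.2   9.8]
higher 323 mean [ 757.4 -338.7   87.9] mid [ 658.4 -339.6   88.9] ext [222.9 136.7  45.9]
nozzle 70 mean [659.1  46.1  26.4] mid [657.7  51.8  26.8] ext [25.9 32.5 42.5]
bowl 1175 mean [770.3 -44.6  26.8] mid [765.6 -43.6  29.8] ext [111.4 125.   49.5]
stick 166 mean [426.7  35.3  10. ] mid [428.2  36.7   9.8] ext [79.6 81.7  9.5]
plate ((591.7532958984375, -232.91653442382812), (201.08880615234375, 90.53011322021484), 87.24261474609375)
feeder ((586.7549438476562, -186.61476135253906), (161.21067810058594, 451.7632141113281), 4.9117865562438965)
[[-164.0, 60.0], [-172.0, 59.0], [-178.0, 62.0], [-185.0, 63.0], [-193.0, 58.0], [-200.0, 60.0], [-209.0, 51.0], [-217.0, 48.0], [-224.0, 48.0], [-231.0, 50.0], [-238.0, 50.0], [-246.0, 49.0], [-253.0, 49.0], [-260.0, 49.0], [-265.0, 59.0], [-272.0, 59.0], [-279.0, 60.0], [-287.0, 59.0], [-294.0, 57.0]]
```

View pics/c1.png

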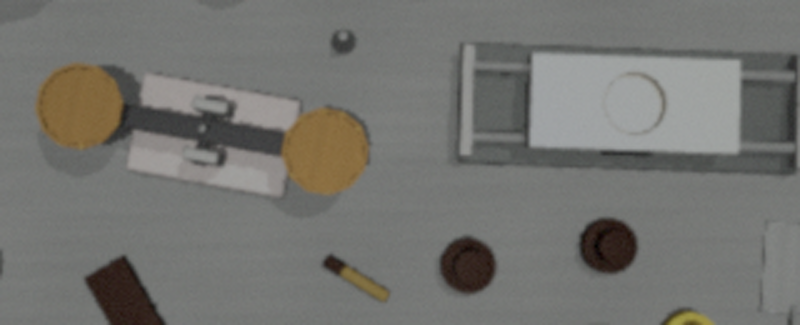

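The crop agrees with the depth data. The right pan is at about (547,62), the left pan at (591,288), the pocket at (592,-234), bell A at (437,-74) and bell B at (455,-213). The plan is to square the tool up and go above bell B first.

Emit:
move_arm(steps=[{"turn": 5.47, "hand": 100}, {"turn": 5.47, "hand": 100}, {"turn": 5.47, "hand": 100}, {"turn": 5.47, "hand": 100}, {"dp": [0.0148, -0.0244, 0], "hand": 100}, {"dp": [0.0148, -0.0244, 0], "hand": 100}, {"dp": [0.0148, -0.0244, 0], "hand": 100}, {"dp": [0.0148, -0.0244, 0], "hand": 100}, {"dp": [0.0148, -0.0244, 0], "hand": 100}, {"dp": [0.0148, -0.0244, 0], "hand": 100}, {"dp": [0.0148, -0.0244, 0], "hand": 100}, {"dp": [0.0148, -0.0244, 0], "hand": 100}, {"dp": [0.0148, -0.0244, 0], "hand": 100}, {"dp": [0.0148, -0.0244, 0], "hand": 100}, {"dp": [0.0148, -0.0244, 0], "hand": 100}, {"dp": [0.0148, -0.0244, 0], "hand": 100}, {"dp": [0.0148, -0.0244, 0], "hand": 100}, {"dp": [0.0148, -0.0244, 0], "hand": 100}, {"dp": [0.0148, -0.0244, 0], "hand": 100}, {"hand": 100}])

```text
invalid input at $.steps[0]: expected keys hand, dp, turn
```

Run:
```python
from h import *
s=bot.sense(); print(s["time_s"],s["eef_pos"],np.round(s["eef_rot"],3),s["joint_positions"],s["force"])
im,d,X=cloud("wrist"); save("w1",im)
M=(X[...,2]>42)&(X[...,2]<58)&(np.hypot(X[...,0]-455,X[...,1]+213)<40)&(im.max(-1)<110)
p=X[M];print(len(p),p.mean(0),((p.min(0)+p.max(0))/2),np.ptp(p,axis=0))
```

```text
0.1 [ 233.20137988 -579.40497776  237.04316661] [[ 0.928  0.373 -0.001]
 [ 0.373 -0.928  0.001]
 [-0.    -0.001 -1.   ]] [62.19024136 24.93239752  1.43294194 90.18113031 -0.66329575 64.97483923
 -4.30486911] [0.2026873  0.40816928 0.60534767]<stdin>:5: RuntimeWarning: Mean of empty slice.
  ret = um.true_divide(
Traceback (most recent call last):
ValueError: zero-size array to reduction operation minimum which has no identity
```

View pics/w1.png

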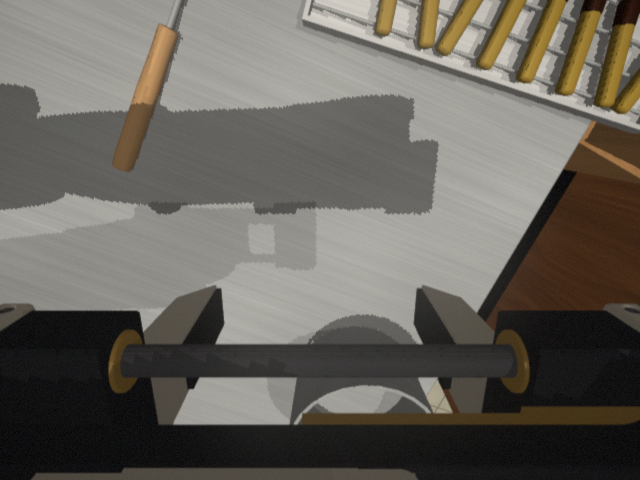

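The move was refused because every row needs all three keys. The wrist picture shows the camera looking ahead of the fingers (tool +x), so I'll stop short of bell B in x to see it.

Emit:
move_arm(steps=[{"turn": 5.47, "hand": 100, "dp": [0, 0, 0]}, {"turn": 5.47, "hand": 100, "dp": [0, 0, 0]}, {"turn": 5.47, "hand": 100, "dp": [0, 0, 0]}, {"turn": 5.47, "hand": 100, "dp": [0, 0, 0]}, {"dp": [0.0101, -0.0262, 0], "hand": 100, "turn": 0}, {"dp": [0.0101, -0.0262, 0], "hand": 100, "turn": 0}, {"dp": [0.0101, -0.0262, 0], "hand": 100, "turn": 0}, {"dp": [0.0101, -0.0262, 0], "hand": 100, "turn": 0}, {"dp": [0.0101, -0.0262, 0], "hand": 100, "turn": 0}, {"dp": [0.0101, -0.0262, 0], "hand": 100, "turn": 0}, {"dp": [0.0101, -0.0262, 0], "hand": 100, "turn": 0}, {"dp": [0.0101, -0.0262, 0], "hand": 100, "turn": 0}, {"dp": [0.0101, -0.0262, 0], "hand": 100, "turn": 0}, {"dp": [0.0101, -0.0262, 0], "hand": 100, "turn": 0}, {"dp": [0.0101, -0.0262, 0], "hand": 100, "turn": 0}, {"dp": [0.0101, -0.0262, 0], "hand": 100, "turn": 0}, {"dp": [0.0101, -0.0262, 0], "hand": 100, "turn": 0}, {"dp": [0.0101, -0.0262, 0], "hand": 100, "turn": 0}, {"dp": [0, 0, 0], "hand": 100, "turn": 0}, {"dp": [0, 0, 0], "hand": 100, "turn": 0}])

```text
time_s: 1.82
eef_pos: [374.9, -211.6, 237.7]
eef_rot: [[1.0, 0.004, 0.0], [0.004, -1.0, 0.0], [0.0, -0.0, -1.0]]
force: [-0.2, -0.6, -0.6]
opening: 1.002
grip_force: 0.0
```

```bash
cat > look.py <<'E'
from h import *
import sys
def st():
    s=bot.sense(); print(round(s["time_s"],2),np.round(s["eef_pos"],1),"R",np.round(s["eef_rot"],3).tolist(),"j",np.round(s["joint_positions"],0),"F",np.round(s["force"],2),"op",round(s["opening"],3),"grip",round(s["grip_force"],1))
    return s
E
python3 - <<'E'
from look import *
st()
im,d,X=cloud("wrist"); save("w2",im); np.savez("w2",im=im,d=d,X=X)
for c in ((455,-213),(592,-234)):
    for lo,hi in ((15,30),(42,55)):
        M=(X[...,2]>lo)&(X[...,2]<hi)&(np.hypot(X[...,0]-c[0],X[...,1]-c[1])<40)&(im.max(-1)<(100 if c[0]<500 else 300))
        p=X[M]
        if len(p):print(c,lo,len(p),p.mean(0).round(1),((p.min(0)+p.max(0))/2).round(1),np.ptp(p,axis=0).round(1))
E
```

```text
1.82 [ 374.9 -211.6  237.7] R [[1.0, 0.004, 0.0], [0.004, -1.0, 0.0], [0.0, -0.0, -1.0]] j [ 28.   7.  -7. 115.   1.  58. -69.] F [-0.24 -0.6  -0.58] op 1.002 grip 0.0
(455, -213) 15 1586 [ 457.2 -211.9   22.5] [ 456.6 -211.7   22.3] [53.1 53.8  6.2]
(455, -213) 42 1110 [ 456.3 -211.9   50.4] [ 456.3 -211.9   50.3] [30.8 31.3  4.8]
```

View pics/w2.png

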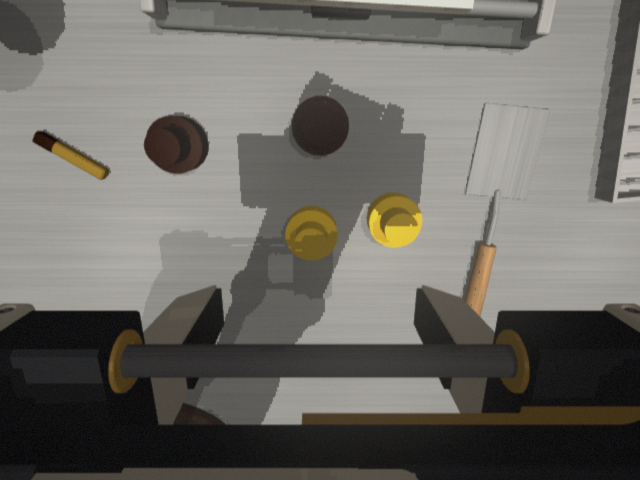

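This view shows bell B at (320,126), bell A at (177,144), and the yellow look-alikes at (311,234) and (395,220). Bell B is at (456.3,-212), so I'll move in and grasp it.

Emit:
move_arm(steps=[{"turn": 0, "hand": 100, "dp": [0.0271, 0, 0.01]}, {"turn": 0, "hand": 100, "dp": [0.0271, 0, 0.01]}, {"turn": 0, "hand": 100, "dp": [0.0271, 0, 0.01]}, {"turn": 0, "hand": 70, "dp": [0, 0, 0.03]}, {"turn": 0, "hand": 70, "dp": [0, 0, 0.03]}, {"turn": 0, "hand": 70, "dp": [0, 0, 0.03]}, {"turn": 0, "hand": 70, "dp": [0, 0, 0.03]}, {"turn": 0, "hand": 70, "dp": [0, 0, 0.02]}, {"turn": 0, "hand": 70, "dp": [0, 0, 0.02]}, {"turn": 0, "hand": 70, "dp": [0, 0, 0.01]}, {"turn": 0, "hand": 20, "dp": [0, 0, 0]}, {"turn": 0, "hand": 20, "dp": [0, 0, 0]}, {"turn": 0, "hand": 20, "dp": [0, 0, 0]}, {"turn": 0, "hand": 20, "dp": [0, 0, 0]}, {"turn": 0, "hand": 20, "dp": [0, 0, 0]}, {"turn": 0, "hand": 20, "dp": [0, 0, 0]}, {"turn": 0, "hand": 20, "dp": [0, 0, 0]}, {"turn": 0, "hand": 20, "dp": [0, 0, 0]}])

```text
time_s: 3.37
eef_pos: [456.4, -213.1, 38.7]
eef_rot: [[1.0, 0.001, 0.002], [0.001, -1.0, -0.001], [0.002, 0.001, -1.0]]
force: [-0.9, 0.3, 7.7]
opening: 0.345
grip_force: 30.0
```

Emit:
move_arm(steps=[{"turn": 0, "hand": 20, "dp": [0, 0, -0.01]}, {"turn": 0, "hand": 20, "dp": [0, 0, -0.02]}, {"turn": 0, "hand": 20, "dp": [0, 0, -0.03]}, {"turn": 0, "hand": 20, "dp": [0, 0, -0.03]}, {"turn": 0, "hand": 20, "dp": [0, 0, -0.03]}, {"turn": 0, "hand": 20, "dp": [0, 0, -0.02]}, {"turn": 0, "hand": 20, "dp": [0, 0, -0.01]}, {"turn": 0, "hand": 20, "dp": [0, 0, 0]}, {"turn": 0, "hand": 20, "dp": [0, 0, 0]}])

```text
time_s: 4.12
eef_pos: [455.6, -212.8, 187.6]
eef_rot: [[1.0, 0.001, 0.0], [0.001, -1.0, -0.0], [0.0, 0.0, -1.0]]
force: [-0.1, -0.3, -1.6]
opening: 0.341
grip_force: 30.0
```

```bash
python3 -c "
from look import *
st()"
```

```text
4.12 [ 455.6 -212.8  187.6] R [[1.0, 0.001, 0.0], [0.001, -1.0, -0.0], [0.0, 0.0, -1.0]] j [ 25.  17.  -7. 110.   3.  53. -74.] F [-0.14 -0.28 -1.62] op 0.341 grip 30.0
```

Emit:
move_arm(steps=[{"turn": 0, "hand": 20, "dp": [0.0068, -0.025, 0]}, {"turn": 0, "hand": 20, "dp": [0.0068, -0.025, 0]}, {"turn": 0, "hand": 20, "dp": [0.0068, -0.025, 0]}, {"turn": 0, "hand": 20, "dp": [0.0068, -0.025, 0]}, {"turn": 0, "hand": 20, "dp": [0.0068, -0.025, 0]}, {"turn": 0, "hand": 20, "dp": [0.0068, -0.025, 0]}, {"turn": 0, "hand": 20, "dp": [0.0068, -0.025, 0]}, {"turn": 0, "hand": 20, "dp": [0.0068, -0.025, 0]}, {"turn": 0, "hand": 20, "dp": [0.0068, -0.025, 0]}, {"turn": 0, "hand": 20, "dp": [0.0068, -0.025, 0]}, {"turn": 0, "hand": 20, "dp": [0.0068, -0.025, 0]}, {"turn": 0, "hand": 20, "dp": [0.0068, -0.025, 0]}, {"turn": 0, "hand": 20, "dp": [0.0068, -0.025, 0]}, {"turn": 0, "hand": 20, "dp": [0.0068, -0.025, 0]}, {"turn": 0, "hand": 20, "dp": [0.0068, -0.025, 0]}, {"turn": 0, "hand": 20, "dp": [0.0068, -0.025, 0]}, {"turn": 0, "hand": 20, "dp": [0.0068, -0.025, 0]}, {"turn": 0, "hand": 20, "dp": [0.0068, -0.025, 0]}, {"turn": 0, "hand": 20, "dp": [0.0068, -0.025, 0]}, {"turn": 0, "hand": 20, "dp": [0.0068, -0.025, 0]}])

```text
time_s: 5.78
eef_pos: [590.5, 288.0, 184.9]
eef_rot: [[1.0, 0.001, -0.004], [0.001, -1.0, -0.002], [-0.004, 0.002, -1.0]]
force: [-0.5, 0.5, -0.8]
opening: 0.343
grip_force: 30.0
```

Emit:
move_arm(steps=[{"turn": 0, "hand": 20, "dp": [0, 0, 0.01]}, {"turn": 0, "hand": 20, "dp": [0, 0, 0.01]}, {"turn": 0, "hand": 20, "dp": [0, 0, 0.01]}, {"turn": 0, "hand": 20, "dp": [0, 0, 0.005]}, {"turn": 0, "hand": 20, "dp": [0, 0, 0]}, {"turn": 0, "hand": 20, "dp": [0, 0, 0]}])

```text
time_s: 6.28
eef_pos: [591.3, 286.1, 152.1]
eef_rot: [[1.0, -0.0, -0.001], [-0.0, -1.0, -0.001], [-0.001, 0.001, -1.0]]
force: [0.3, -0.4, -0.6]
opening: 0.344
grip_force: 30.0
```

Run:
```python
from look import *
st()
im,d,X=cloud("top"); hsv=cv2.cvtColor(im,cv2.COLOR_RGB2HSV)
br=(hsv[...,0]>8)&(hsv[...,0]<28)&(hsv[...,1]>100)&(X[...,2]>75)&(X[...,2]<125)&(X[...,1]<120)&(X[...,1]>0)&(X[...,0]>480)&(X[...,0]<620)
print(br.sum(),X[br].mean(0))
im,d,X=cloud("wrist"); save("w3",im)
```

```text
6.28 [591.3 286.1 152.1] R [[1.0, -0.0, -0.001], [-0.0, -1.0, -0.001], [-0.001, 0.001, -1.0]] j [ -21.   33.  -14.   90.    9.   58. -128.] F [ 0.27 -0.38 -0.61] op 0.344 grip 30.0
883 [547.09666738  62.89357157  97.61594104]
```

View pics/w3.png

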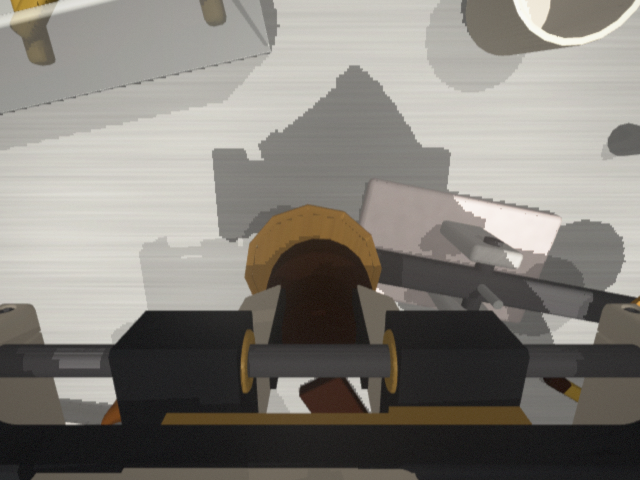

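The wrist picture shows the bell hanging centred over the left pan at (313,260). I'll lower it gently and let the pan sink to its stop.

Emit:
move_arm(steps=[{"turn": 0, "hand": 20, "dp": [0, 0, 0.004]}, {"turn": 0, "hand": 20, "dp": [0, 0, 0.004]}, {"turn": 0, "hand": 20, "dp": [0, 0, 0.004]}, {"turn": 0, "hand": 20, "dp": [0, 0, 0.003]}, {"turn": 0, "hand": 20, "dp": [0, 0, 0.003]}, {"turn": 0, "hand": 20, "dp": [0, 0, 0.003]}, {"turn": 0, "hand": 20, "dp": [0, 0, 0.003]}, {"turn": 0, "hand": 20, "dp": [0, 0, 0.003]}, {"turn": 0, "hand": 20, "dp": [0, 0, 0.001]}, {"turn": 0, "hand": 20, "dp": [0, 0, 0]}, {"turn": 0, "hand": 20, "dp": [0, 0, 0]}])

```text
time_s: 7.3
eef_pos: [591.4, 287.4, 124.7]
eef_rot: [[1.0, 0.001, -0.0], [0.001, -1.0, 0.0], [-0.0, -0.0, -1.0]]
force: [0.1, -0.4, -0.9]
opening: 0.343
grip_force: 30.0
```

Emit:
move_arm(steps=[{"turn": 0, "hand": 20, "dp": [0, 0, 0.001]}, {"turn": 0, "hand": 20, "dp": [0, 0, 0.001]}, {"turn": 0, "hand": 20, "dp": [0, 0, 0]}, {"turn": 0, "hand": 20, "dp": [0, 0, 0]}])

```text
time_s: 7.63
eef_pos: [591.4, 287.3, 122.7]
eef_rot: [[1.0, 0.001, -0.0], [0.001, -1.0, -0.0], [-0.0, 0.0, -1.0]]
force: [0.4, 0.3, -0.3]
opening: 0.341
grip_force: 30.0
```

Emit:
move_arm(steps=[{"turn": 0, "hand": 20, "dp": [0, 0, 0.0005]}, {"turn": 0, "hand": 20, "dp": [0, 0, 0]}, {"turn": 0, "hand": 20, "dp": [0, 0, 0]}])

```text
time_s: 7.88
eef_pos: [591.4, 287.3, 122.2]
eef_rot: [[1.0, 0.001, 0.0], [0.001, -1.0, -0.0], [0.0, 0.0, -1.0]]
force: [0.4, -0.3, -1.3]
opening: 0.345
grip_force: 30.0
```

Emit:
move_arm(steps=[{"turn": 0, "hand": 70, "dp": [0, 0, 0]}, {"turn": 0, "hand": 70, "dp": [0, 0, 0]}, {"turn": 0, "hand": 70, "dp": [0, 0, 0]}, {"turn": 0, "hand": 70, "dp": [0, 0, 0]}, {"turn": 0, "hand": 70, "dp": [0, 0, 0]}, {"turn": 0, "hand": 70, "dp": [0, 0, -0.01]}, {"turn": 0, "hand": 70, "dp": [0, 0, -0.02]}, {"turn": 0, "hand": 70, "dp": [0, 0, -0.02]}, {"turn": 0, "hand": 70, "dp": [0, 0, -0.02]}, {"turn": 0, "hand": 70, "dp": [0, 0, -0.01]}, {"turn": 0, "hand": 70, "dp": [0, 0, 0]}])

```text
time_s: 8.8
eef_pos: [592.7, 288.2, 205.5]
eef_rot: [[1.0, 0.001, 0.004], [0.001, -1.0, 0.003], [0.004, -0.003, -1.0]]
force: [0.2, 0.3, 0.8]
opening: 0.701
grip_force: 0.0
```

Run:
```python
from look import *
st()
z=np.load("w2.npz");im,d,X=z["im"],z["d"],z["X"]
for lo,hi in ((15,30),(42,55)):
    M=(X[...,2]>lo)&(X[...,2]<hi)&(np.hypot(X[...,0]-438,X[...,1]+74)<40)&(im.max(-1)<120)
    p=X[M];print(len(p),((p.min(0)+p.max(0))/2).round(1),np.ptp(p,axis=0).round(1))
```

```text
8.8 [592.7 288.2 205.5] R [[1.0, 0.001, 0.004], [0.001, -1.0, 0.003], [0.004, -0.003, -1.0]] j [ -21.   30.  -15.   87.    8.   64. -127.] F [0.18 0.3  0.76] op 0.701 grip 0.0
1392 [438.2 -73.9  22.5] [53.7 52.  14.9]
1168 [438.4 -72.9  47.5] [30.9 32.1 10.4]
```

Emit:
move_arm(steps=[{"turn": 0, "hand": 70, "dp": [-0.0109, 0.0258, 0]}, {"turn": 0, "hand": 70, "dp": [-0.0109, 0.0258, 0]}, {"turn": 0, "hand": 70, "dp": [-0.0109, 0.0258, 0]}, {"turn": 0, "hand": 70, "dp": [-0.0109, 0.0258, 0]}, {"turn": 0, "hand": 70, "dp": [-0.0109, 0.0258, 0]}, {"turn": 0, "hand": 70, "dp": [-0.0109, 0.0258, 0]}, {"turn": 0, "hand": 70, "dp": [-0.0109, 0.0258, 0]}, {"turn": 0, "hand": 70, "dp": [-0.0109, 0.0258, 0]}, {"turn": 0, "hand": 70, "dp": [-0.0109, 0.0258, 0]}, {"turn": 0, "hand": 70, "dp": [-0.0109, 0.0258, 0]}, {"turn": 0, "hand": 70, "dp": [-0.0109, 0.0258, 0]}, {"turn": 0, "hand": 70, "dp": [-0.0109, 0.0258, 0]}, {"turn": 0, "hand": 70, "dp": [-0.0109, 0.0258, 0]}, {"turn": 0, "hand": 70, "dp": [-0.0109, 0.0258, 0]}, {"turn": 0, "hand": 70, "dp": [0, 0, 0]}, {"turn": 0, "hand": 70, "dp": [0, 0, 0]}])

```text
time_s: 10.13
eef_pos: [438.1, -75.4, 201.6]
eef_rot: [[1.0, -0.003, -0.001], [-0.003, -1.0, -0.0], [-0.001, 0.0, -1.0]]
force: [-0.2, 1.0, -0.3]
opening: 0.696
grip_force: 0.0
```

Emit:
move_arm(steps=[{"turn": 0, "hand": 70, "dp": [0, 0, 0.03]}, {"turn": 0, "hand": 70, "dp": [0, 0, 0.03]}, {"turn": 0, "hand": 70, "dp": [0, 0, 0.03]}, {"turn": 0, "hand": 70, "dp": [0, 0, 0.03]}, {"turn": 0, "hand": 70, "dp": [0, 0, 0.02]}, {"turn": 0, "hand": 70, "dp": [0, 0, 0.015]}, {"turn": 0, "hand": 70, "dp": [0, 0, 0.009]}, {"turn": 0, "hand": 70, "dp": [0, 0, 0]}, {"turn": 0, "hand": 20, "dp": [0, 0, 0]}, {"turn": 0, "hand": 20, "dp": [0, 0, 0]}, {"turn": 0, "hand": 20, "dp": [0, 0, 0]}, {"turn": 0, "hand": 20, "dp": [0, 0, 0]}, {"turn": 0, "hand": 20, "dp": [0, 0, 0]}, {"turn": 0, "hand": 20, "dp": [0, 0, 0]}, {"turn": 0, "hand": 20, "dp": [0, 0, 0]}])

```text
time_s: 11.38
eef_pos: [439.5, -74.1, 38.7]
eef_rot: [[1.0, 0.001, 0.001], [0.001, -1.0, -0.0], [0.001, 0.0, -1.0]]
force: [-0.9, -0.6, 7.2]
opening: 0.337
grip_force: 30.0
```

Emit:
move_arm(steps=[{"turn": 0, "hand": 20, "dp": [0, 0, -0.01]}, {"turn": 0, "hand": 20, "dp": [0, 0, -0.025]}, {"turn": 0, "hand": 20, "dp": [0, 0, -0.035]}, {"turn": 0, "hand": 20, "dp": [0, 0, -0.035]}, {"turn": 0, "hand": 20, "dp": [0, 0, -0.025]}, {"turn": 0, "hand": 20, "dp": [0, 0, -0.02]}, {"turn": 0, "hand": 20, "dp": [0.0109, -0.0136, 0]}, {"turn": 0, "hand": 20, "dp": [0.0109, -0.0136, 0]}, {"turn": 0, "hand": 20, "dp": [0.0109, -0.0136, 0]}, {"turn": 0, "hand": 20, "dp": [0.0109, -0.0136, 0]}, {"turn": 0, "hand": 20, "dp": [0.0109, -0.0136, 0]}, {"turn": 0, "hand": 20, "dp": [0.0109, -0.0136, 0]}, {"turn": 0, "hand": 20, "dp": [0.0109, -0.0136, 0]}, {"turn": 0, "hand": 20, "dp": [0.0109, -0.0136, 0]}, {"turn": 0, "hand": 20, "dp": [0.0109, -0.0136, 0]}, {"turn": 0, "hand": 20, "dp": [0.0109, -0.0136, 0]}, {"turn": 0, "hand": 20, "dp": [0, 0, 0]}, {"turn": 0, "hand": 20, "dp": [0, 0, 0]}])

```text
time_s: 12.88
eef_pos: [547.9, 62.8, 187.9]
eef_rot: [[1.0, 0.002, -0.001], [0.002, -1.0, 0.0], [-0.001, -0.0, -1.0]]
force: [-0.4, -0.1, -0.3]
opening: 0.339
grip_force: 30.0
```

Run:
```python
from look import *
st()
im,d,X=cloud("top"); save("t2",im); hsv=cv2.cvtColor(im,cv2.COLOR_RGB2HSV)
br=(hsv[...,0]>8)&(hsv[...,0]<28)&(hsv[...,1]>100)&(X[...,2]>75)&(X[...,2]<125)&(X[...,1]<350)&(X[...,1]>230)&(X[...,0]>520)&(X[...,0]<650)
print("panL",br.sum(),X[br].mean(0),(X[br].min(0)+X[br].max(0))/2)
m=(X[...,2]>124)&(X[...,2]<145)&(np.hypot(X[...,0]-591,X[...,1]-287)<40);print("bell",m.sum(),X[m].mean(0))
im,d,X=cloud("wrist");hsv=cv2.cvtColor(im,cv2.COLOR_RGB2HSV)
br=(hsv[...,0]>8)&(hsv[...,0]<28)&(hsv[...,1]>100)&(X[...,2]>75)&(X[...,2]<125)&(np.hypot(X[...,0]-547,X[...,1]-63)<60)
p=X[br];print("panR",len(p),p.mean(0),p.min(0),p.max(0))
```

```text
12.88 [547.9  62.8 187.9] R [[1.0, 0.002, -0.001], [0.002, -1.0, 0.0], [-0.001, -0.0, -1.0]] j [  -2.   22.  -13.  103.    6.   56. -108.] F [-0.38 -0.13 -0.27] op 0.339 grip 30.0
panL 582 [590.20322804 283.24141327  89.60467587] [590.59521338 286.12162373 100.82350156]
bell 172 [589.46911831 284.51327749 132.19685686]
panR 5433 [565.00287261  68.54408903 113.76070597] [527.01890164  26.41821606 111.02612113] [588.46861929 105.81860709 117.25489132]
```

Emit:
move_arm(steps=[{"turn": 0, "hand": 20, "dp": [0, -0.001, 0.01]}, {"turn": 0, "hand": 20, "dp": [0, 0, 0.01]}, {"turn": 0, "hand": 20, "dp": [0, 0, 0.007]}, {"turn": 0, "hand": 20, "dp": [0, 0, 0.004]}, {"turn": 0, "hand": 20, "dp": [0, 0, 0.002]}, {"turn": 0, "hand": 20, "dp": [0, 0, 0.002]}, {"turn": 0, "hand": 20, "dp": [0, 0, 0.002]}, {"turn": 0, "hand": 20, "dp": [0, 0, 0.002]}, {"turn": 0, "hand": 20, "dp": [0, 0, 0.002]}, {"turn": 0, "hand": 20, "dp": [0, 0, 0.002]}, {"turn": 0, "hand": 20, "dp": [0, 0, 0.002]}, {"turn": 0, "hand": 20, "dp": [0, 0, 0.002]}, {"turn": 0, "hand": 20, "dp": [0, 0, 0.002]}, {"turn": 0, "hand": 20, "dp": [0, 0, 0.001]}, {"turn": 0, "hand": 20, "dp": [0, 0, 0]}, {"turn": 0, "hand": 20, "dp": [0, 0, 0]}])

```text
time_s: 14.32
eef_pos: [548.0, 63.1, 138.2]
eef_rot: [[1.0, 0.001, 0.0], [0.001, -1.0, -0.0], [0.0, 0.0, -1.0]]
force: [0.7, -0.8, -0.1]
opening: 0.342
grip_force: 30.0
```

Run:
```python
from look import *
st()
im,d,X=cloud("top"); m=(X[...,2]>120)&(X[...,2]<160)&(np.hypot(X[...,0]-590,X[...,1]-286)<18);print("bellL",m.sum(),X[m].mean(0))
```

```text
14.32 [548.   63.1 138.2] R [[1.0, 0.001, 0.0], [0.001, -1.0, -0.0], [0.0, 0.0, -1.0]] j [  -3.   25.  -13.  106.    7.   49. -109.] F [ 0.67 -0.77 -0.1 ] op 0.342 grip 30.0
bellL 208 [589.1560664  284.03323446 142.91529877]
```

Emit:
move_arm(steps=[{"turn": 0, "hand": 70, "dp": [0, 0, 0]}, {"turn": 0, "hand": 70, "dp": [0, 0, 0]}, {"turn": 0, "hand": 70, "dp": [0, 0, 0]}, {"turn": 0, "hand": 70, "dp": [0, 0, 0]}, {"turn": 0, "hand": 70, "dp": [0, 0, 0]}, {"turn": 0, "hand": 70, "dp": [0, 0, 0]}, {"turn": 0, "hand": 70, "dp": [0, 0, 0]}, {"turn": 0, "hand": 70, "dp": [0, 0, 0]}, {"turn": 0, "hand": 70, "dp": [0, 0, -0.01]}, {"turn": 0, "hand": 70, "dp": [0, 0, -0.02]}, {"turn": 0, "hand": 70, "dp": [0, 0, -0.03]}, {"turn": 0, "hand": 70, "dp": [0, 0, -0.03]}, {"turn": 0, "hand": 70, "dp": [-0.03, 0, 0]}, {"turn": 0, "hand": 70, "dp": [-0.03, 0, 0]}, {"turn": 0, "hand": 70, "dp": [-0.03, 0, 0]}, {"turn": 0, "hand": 70, "dp": [0, 0, 0]}, {"turn": 0, "hand": 70, "dp": [0, 0, 0]}])

```text
time_s: 15.78
eef_pos: [457.0, 63.0, 229.3]
eef_rot: [[1.0, 0.001, 0.001], [0.001, -1.0, -0.0], [0.001, 0.0, -1.0]]
force: [1.3, 0.8, -0.2]
opening: 0.699
grip_force: 0.0
```

Run:
```python
from look import *
st()
im,d,X=cloud("top"); save("t3",im[170:300,170:490])
m=(X[...,2]>115)&(X[...,2]<175)&(np.hypot(X[...,0]-590,X[...,1]-286)<30);print("bellL",m.sum(),np.median(X[m],0))
im,d,X=cloud("wrist"); save("w4",im)
m=(X[...,2]>118)&(X[...,2]<175)&(np.hypot(X[...,0]-548,X[...,1]-63)<30);p=X[m];print("bellR",m.sum(),np.median(p,0),(p.min(0)+p.max(0))/2,np.ptp(p,axis=0))
```

```text
15.78 [457.   63.  229.3] R [[1.0, 0.001, 0.001], [0.001, -1.0, -0.0], [0.001, 0.0, -1.0]] j [  -2.   11.  -15.  112.    3.   57. -108.] F [ 1.26  0.82 -0.22] op 0.699 grip 0.0
bellL 186 [588.61601086 283.78202271 132.2430774 ]
bellR 6233 [547.60167664  64.78135394 136.32278636] [547.08390157  64.78876298 149.55755371] [53.83938074 53.84569546 33.4017542 ]
```

View pics/w4.png

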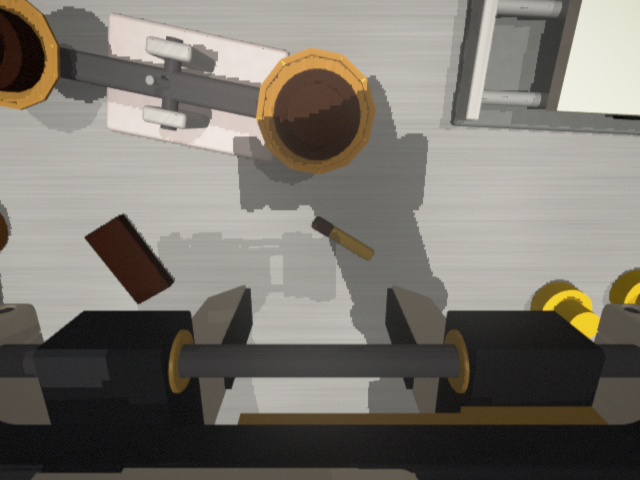

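The picture shows the right bell standing upright on its raised pan at (315,110). Measured heights confirm the left pan is down (stem top 132 mm against about 163 mm), so the left bell is the heavy one. I'll go there and look from close by.

Emit:
move_arm(steps=[{"turn": 0, "hand": 70, "dp": [0.0053, -0.0248, 0]}, {"turn": 0, "hand": 70, "dp": [0.0053, -0.0248, 0]}, {"turn": 0, "hand": 70, "dp": [0.0053, -0.0248, 0]}, {"turn": 0, "hand": 70, "dp": [0.0053, -0.0248, 0]}, {"turn": 0, "hand": 70, "dp": [0.0053, -0.0248, 0]}, {"turn": 0, "hand": 70, "dp": [0.0053, -0.0248, 0]}, {"turn": 0, "hand": 70, "dp": [0.0053, -0.0248, 0]}, {"turn": 0, "hand": 70, "dp": [0.0053, -0.0248, 0]}, {"turn": 0, "hand": 70, "dp": [0.0053, -0.0248, 0]}, {"turn": 0, "hand": 70, "dp": [0, 0, 0]}, {"turn": 0, "hand": 70, "dp": [0, 0, 0]}])

```text
time_s: 16.8
eef_pos: [506.0, 288.1, 227.7]
eef_rot: [[1.0, 0.003, -0.001], [0.003, -1.0, 0.001], [-0.001, -0.001, -1.0]]
force: [0.6, -0.8, 0.2]
opening: 0.698
grip_force: 0.0
```

Run:
```python
from look import *
st()
im,d,X=cloud("wrist"); save("w5",im)
for lo,hi in ((98,115),(124,145)):
    m=(X[...,2]>lo)&(X[...,2]<hi)&(np.hypot(X[...,0]-590,X[...,1]-286)<45)&(im.max(-1)<110);p=X[m];print("bellL",m.sum(),np.median(p,0).round(1),((p.min(0)+p.max(0))/2).round(1),np.ptp(p,axis=0).round(1))
```

```text
16.8 [506.  288.1 227.7] R [[1.0, 0.003, -0.001], [0.003, -1.0, 0.001], [-0.001, -0.001, -1.0]] j [ -21.   23.  -19.   96.    8.   63. -132.] F [ 0.61 -0.82  0.17] op 0.698 grip 0.0
bellL 2681 [591.9 287.2 105.5] [590.6 287.7 105.5] [52.7 53.7  5. ]
bellL 2164 [591.1 288.1 133.4] [591.  287.8 133.2] [31.6 32.   5. ]
```

Emit:
move_arm(steps=[{"turn": 0, "hand": 70, "dp": [0.028, 0, 0]}, {"turn": 0, "hand": 70, "dp": [0.028, 0, 0]}, {"turn": 0, "hand": 70, "dp": [0.029, 0, 0]}, {"turn": 0, "hand": 70, "dp": [0, 0, 0]}, {"turn": 0, "hand": 70, "dp": [0, 0, 0.025]}, {"turn": 0, "hand": 70, "dp": [0, 0, 0.025]}, {"turn": 0, "hand": 70, "dp": [0, 0, 0.025]}, {"turn": 0, "hand": 70, "dp": [0, 0, 0.02]}, {"turn": 0, "hand": 70, "dp": [0, 0, 0.011]}, {"turn": 0, "hand": 70, "dp": [0, 0, 0]}, {"turn": 0, "hand": 70, "dp": [0, 0, 0]}])

```text
time_s: 17.77
eef_pos: [590.9, 285.6, 122.4]
eef_rot: [[1.0, -0.0, -0.0], [-0.0, -1.0, -0.001], [-0.0, 0.001, -1.0]]
force: [0.1, -0.1, 0.5]
opening: 0.7
grip_force: 0.0
```

Emit:
move_arm(steps=[{"turn": 0, "hand": 70, "dp": [0, -0.002, 0]}, {"turn": 0, "hand": 70, "dp": [0, 0, 0]}, {"turn": 0, "hand": 70, "dp": [0, 0, 0]}, {"turn": 0, "hand": 20, "dp": [0, 0, 0]}, {"turn": 0, "hand": 20, "dp": [0, 0, 0]}, {"turn": 0, "hand": 20, "dp": [0, 0, 0]}, {"turn": 0, "hand": 20, "dp": [0, 0, 0]}, {"turn": 0, "hand": 20, "dp": [0, 0, 0]}, {"turn": 0, "hand": 20, "dp": [0, 0, 0]}])

```text
time_s: 18.52
eef_pos: [590.5, 288.1, 122.2]
eef_rot: [[1.0, 0.001, -0.0], [0.001, -1.0, -0.0], [-0.0, 0.0, -1.0]]
force: [-0.3, -1.0, 0.7]
opening: 0.343
grip_force: 30.0
```

Emit:
move_arm(steps=[{"turn": 0, "hand": 20, "dp": [0, 0, -0.002]}, {"turn": 0, "hand": 20, "dp": [0, 0, -0.002]}, {"turn": 0, "hand": 20, "dp": [0, 0, -0.003]}, {"turn": 0, "hand": 20, "dp": [0, 0, -0.003]}, {"turn": 0, "hand": 20, "dp": [0, 0, -0.003]}, {"turn": 0, "hand": 20, "dp": [0, 0, -0.003]}, {"turn": 0, "hand": 20, "dp": [0, 0, -0.003]}, {"turn": 0, "hand": 20, "dp": [0, 0, -0.003]}, {"turn": 0, "hand": 20, "dp": [0, 0, -0.002]}, {"turn": 0, "hand": 20, "dp": [0, 0, -0.002]}, {"turn": 0, "hand": 20, "dp": [0, 0, -0.002]}, {"turn": 0, "hand": 20, "dp": [0, 0, -0.002]}, {"turn": 0, "hand": 20, "dp": [0, 0, -0.002]}, {"turn": 0, "hand": 20, "dp": [0, 0, -0.005]}, {"turn": 0, "hand": 20, "dp": [0, 0, -0.02]}, {"turn": 0, "hand": 20, "dp": [0, 0, -0.03]}, {"turn": 0, "hand": 20, "dp": [0, 0, -0.02]}, {"turn": 0, "hand": 20, "dp": [0, 0, 0]}, {"turn": 0, "hand": 20, "dp": [0, 0, 0]}])

```text
time_s: 20.1
eef_pos: [591.1, 288.8, 230.7]
eef_rot: [[1.0, 0.001, 0.002], [0.001, -1.0, 0.001], [0.002, -0.001, -1.0]]
force: [0.9, 0.2, -1.3]
opening: 0.341
grip_force: 30.0
```

Emit:
move_arm(steps=[{"turn": 0, "hand": 20, "dp": [-0.0043, 0.0261, 0]}, {"turn": 0, "hand": 20, "dp": [-0.0043, 0.0261, 0]}, {"turn": 0, "hand": 20, "dp": [-0.0043, 0.0261, 0]}, {"turn": 0, "hand": 20, "dp": [-0.0043, 0.0261, 0]}, {"turn": 0, "hand": 20, "dp": [-0.0043, 0.0261, 0]}, {"turn": 0, "hand": 20, "dp": [-0.0043, 0.0261, 0]}, {"turn": 0, "hand": 20, "dp": [-0.0043, 0.0261, 0]}, {"turn": 0, "hand": 20, "dp": [-0.0043, 0.0261, 0]}, {"turn": 0, "hand": 20, "dp": [-0.0043, 0.0261, 0]}, {"turn": 0, "hand": 20, "dp": [-0.0043, 0.0261, 0]}, {"turn": 0, "hand": 20, "dp": [-0.0043, 0.0261, 0]}, {"turn": 0, "hand": 20, "dp": [-0.0043, 0.0261, 0]}, {"turn": 0, "hand": 20, "dp": [-0.0043, 0.0261, 0]}, {"turn": 0, "hand": 20, "dp": [-0.0043, 0.0261, 0]}, {"turn": 0, "hand": 20, "dp": [-0.0043, 0.0261, 0]}, {"turn": 0, "hand": 20, "dp": [-0.0043, 0.0261, 0]}, {"turn": 0, "hand": 20, "dp": [-0.0043, 0.0261, 0]}, {"turn": 0, "hand": 20, "dp": [-0.0043, 0.0261, 0]}, {"turn": 0, "hand": 20, "dp": [-0.0043, 0.0261, 0]}, {"turn": 0, "hand": 20, "dp": [-0.0043, 0.0261, 0]}])

```text
time_s: 21.77
eef_pos: [503.7, -234.8, 227.9]
eef_rot: [[1.0, 0.001, -0.002], [0.001, -1.0, 0.001], [-0.002, -0.001, -1.0]]
force: [0.8, -0.2, -0.7]
opening: 0.343
grip_force: 30.0
```

Emit:
move_arm(steps=[{"turn": 0, "hand": 20, "dp": [0, 0, 0]}, {"turn": 0, "hand": 20, "dp": [0, 0, 0]}, {"turn": 0, "hand": 20, "dp": [0, 0, 0]}])

```text
time_s: 22.02
eef_pos: [504.5, -233.0, 228.2]
eef_rot: [[1.0, 0.001, -0.002], [0.001, -1.0, 0.001], [-0.002, -0.001, -1.0]]
force: [-0.6, 1.4, 0.4]
opening: 0.345
grip_force: 30.0
```

```bash
cat > pocket.py <<'E'
from look import *
s=st()
im,d,X=cloud("wrist"); save("w6",im); np.savez("w6",im=im,d=d,X=X)
M=((X[...,2]<54)&(X[...,2]>44)&(np.hypot(X[...,0]-592,X[...,1]+234)<50)).astype(np.uint8)
M=cv2.morphologyEx(M,cv2.MORPH_OPEN,np.ones((3,3)))
c=max(cv2.findContours(M,0,1)[0],key=cv2.contourArea);
R=np.array(bot.camera_params("wrist")["R"]);P=bot.camera_params("wrist");K=np.array(P["mtx"]);C=-R.T@np.array(P["t"]).ravel()
p=c[:,0].astype(float);r=np.c_[(p-K[:2,2])/[K[0,0],K[1,1]],np.ones(len(p))]@R
for z in (50,60):
    q=C+r*((z-C[2])/r[:,2])[:,None];print(z,len(c),((q.min(0)+q.max(0))/2).round(1),np.ptp(q,axis=0).round(1))
    (e,ax,_)=cv2.fitEllipse(q[:,:2].astype(np.float32));print("ell",e,ax)
pl=X[(abs(X[...,2]-60)<3)&(abs(X[...,0]-592)<55)&(abs(X[...,1]+234)<110)][:,:2].astype(np.float32);print("plate",cv2.minAreaRect(pl))
m=M.astype(bool);print("floor z",np.median(X[m],0))
# held bell foot in view
m=(im.max(-1)<100)&(d>0)&(np.hypot(X[...,0]-s["eef_pos"][0],X[...,1]-s["eef_pos"][1])<32)&(X[...,2]<s["eef_pos"][2]-12)&(X[...,2]>s["eef_pos"][2]-45)
if m.sum(): p=X[m];print("held",m.sum(),p.min(0).round(1),p.max(0).round(1))
E
python3 pocket.py
```

```text
22.02 [ 504.5 -233.   228.2] R [[1.0, 0.001, -0.002], [0.001, -1.0, 0.001], [-0.002, -0.001, -1.0]] j [ 26.  20.  -9. 100.   3.  61. -74.] F [-0.64  1.37  0.42] op 0.345 grip 30.0
50 207 [ 593.5 -229.8   50. ] [57.9 57.9  0. ]
ell (593.4044799804688, -230.10340881347656) (57.530338287353516, 57.68074035644531)
60 207 [ 593.3 -229.9   60. ] [56.1 56.1  0. ]
ell (593.2861328125, -230.143798828125) (55.76417541503906, 55.90996170043945)
plate ((593.0465698242188, -230.6829071044922), (200.58090209960938, 90.3612060546875), 87.28479766845703)
floor z [ 594.24553369 -230.81438165   50.30831828]
held 3673 [ 506.5 -257.8  189.6] [ 532.4 -205.9  216.2]
```

View pics/w6.png

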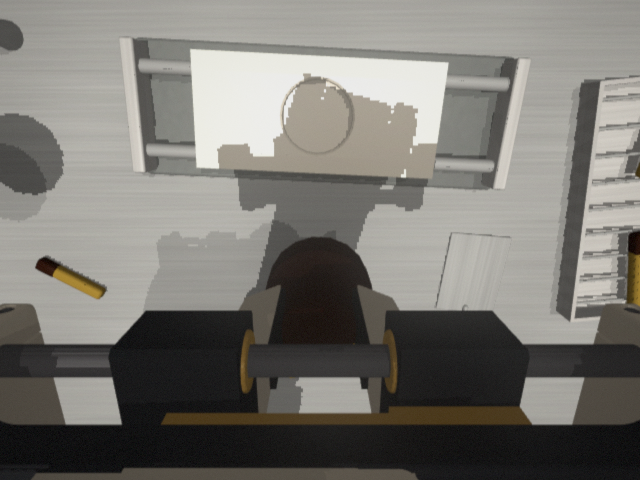

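The picture shows the empty pocket at (317,115) and the held bell's foot at (320,270). Measured in the same view, the pocket lies 88 mm ahead of the bell and 2 mm to its left. I'll move above it and come down softly.

Emit:
move_arm(steps=[{"turn": 0, "hand": 20, "dp": [0.022, -0.0005, 0]}, {"turn": 0, "hand": 20, "dp": [0.022, -0.0005, 0]}, {"turn": 0, "hand": 20, "dp": [0.022, -0.0005, 0]}, {"turn": 0, "hand": 20, "dp": [0.022, -0.0005, 0]}, {"turn": 0, "hand": 20, "dp": [0, 0, 0.03]}, {"turn": 0, "hand": 20, "dp": [0, 0, 0.03]}, {"turn": 0, "hand": 20, "dp": [0, 0, 0.03]}, {"turn": 0, "hand": 20, "dp": [0, 0, 0.02]}, {"turn": 0, "hand": 20, "dp": [0, 0, 0.01]}, {"turn": 0, "hand": 20, "dp": [0, 0, 0]}, {"turn": 0, "hand": 20, "dp": [0, 0, 0]}, {"turn": 0, "hand": 20, "dp": [0, 0, 0]}])

```text
time_s: 23.07
eef_pos: [594.1, -231.5, 110.8]
eef_rot: [[1.0, 0.001, 0.002], [0.001, -1.0, -0.001], [0.002, 0.001, -1.0]]
force: [0.4, -0.2, -0.7]
opening: 0.341
grip_force: 30.0
```

Run:
```python
from look import *
s=st()
im,d,X=cloud("wrist"); save("w7",im)
m=(im.max(-1)<100)&(d>0)&(np.hypot(X[...,0]-s["eef_pos"][0],X[...,1]-s["eef_pos"][1])<32)&(X[...,2]<s["eef_pos"][2]-12)&(X[...,2]>s["eef_pos"][2]-45)
p=X[m];print("held",m.sum(),p.min(0).round(1),p.max(0).round(1))
z=X[...,2];m=(z>44)&(z<55)&(np.hypot(X[...,0]-593,X[...,1]+231)<45);p=X[m];print("pocket visible",m.sum())
if m.sum()>20:
  print(p.min(0),p.max(0))
  for y in range(-260,-200,10):
    q=p[abs(p[:,1]-y)<3]; 
    if len(q):print(y,q[:,0].min().round(1),q[:,0].max().round(1))
```

```text
23.07 [ 594.1 -231.5  110.8] R [[1.0, 0.001, 0.002], [0.001, -1.0, -0.001], [0.002, 0.001, -1.0]] j [ 22.  33.  -8.  96.   6.  51. -78.] F [ 0.45 -0.21 -0.69] op 0.341 grip 30.0
held 3633 [ 597.  -256.5   73.2] [ 622.2 -205.1   98.8]
pocket visible 759
[ 594.40164772 -259.24049198   44.6031469 ] [ 637.93970518 -201.7575481    54.93939058]
-260 595.7 602.5
-250 605.3 614.3
-240 612.2 637.5
-230 614.4 637.9
-220 612.3 617.9
-210 603.3 613.0
```

View pics/w7.png

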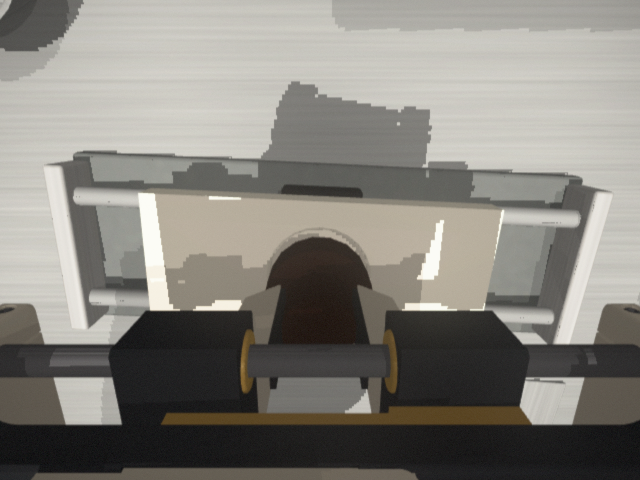

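The pocket rim shows evenly around the bell's foot at (320,235), and y agrees. I'll trim x by -1.5 mm and go down.

Emit:
move_arm(steps=[{"turn": 0, "hand": 20, "dp": [-0.0015, 0, 0.004]}, {"turn": 0, "hand": 20, "dp": [0, 0, 0.003]}, {"turn": 0, "hand": 20, "dp": [0, 0, 0.002]}, {"turn": 0, "hand": 20, "dp": [0, 0, 0.001]}, {"turn": 0, "hand": 20, "dp": [0, 0, 0.001]}, {"turn": 0, "hand": 20, "dp": [0, 0, 0.001]}, {"turn": 0, "hand": 20, "dp": [0, 0, 0.001]}, {"turn": 0, "hand": 20, "dp": [0, 0, 0.001]}, {"turn": 0, "hand": 20, "dp": [0, 0, 0]}, {"turn": 0, "hand": 20, "dp": [0, 0, 0]}])

```text
time_s: 23.95
eef_pos: [591.4, -231.7, 95.2]
eef_rot: [[1.0, 0.001, -0.0], [0.001, -1.0, 0.0], [-0.0, -0.0, -1.0]]
force: [-0.1, 0.7, -0.1]
opening: 0.338
grip_force: 30.0
```

Emit:
move_arm(steps=[{"turn": 0, "hand": 20, "dp": [0, 0, 0.001]}, {"turn": 0, "hand": 20, "dp": [0, 0, 0.001]}, {"turn": 0, "hand": 20, "dp": [0, 0, 0.001]}, {"turn": 0, "hand": 20, "dp": [0, 0, 0]}, {"turn": 0, "hand": 20, "dp": [0, 0, 0]}])

```text
time_s: 24.37
eef_pos: [591.4, -231.7, 92.1]
eef_rot: [[1.0, 0.001, -0.0], [0.001, -1.0, 0.0], [-0.0, -0.0, -1.0]]
force: [0.2, -0.4, -1.0]
opening: 0.341
grip_force: 30.0
```

Emit:
move_arm(steps=[{"turn": 0, "hand": 20, "dp": [0, 0, 0.001]}, {"turn": 0, "hand": 20, "dp": [0, 0, 0.001]}, {"turn": 0, "hand": 20, "dp": [0, 0, 0.001]}, {"turn": 0, "hand": 20, "dp": [0, 0, 0]}, {"turn": 0, "hand": 20, "dp": [0, 0, 0]}])

```text
time_s: 24.78
eef_pos: [591.4, -231.7, 89.2]
eef_rot: [[1.0, 0.001, -0.0], [0.001, -1.0, -0.0], [-0.0, 0.0, -1.0]]
force: [0.4, 0.2, -0.8]
opening: 0.339
grip_force: 30.0
```

Emit:
move_arm(steps=[{"turn": 0, "hand": 20, "dp": [0, 0, 0.0007]}, {"turn": 0, "hand": 20, "dp": [0, 0, 0]}, {"turn": 0, "hand": 20, "dp": [0, 0, 0]}])

```text
time_s: 25.03
eef_pos: [591.5, -231.7, 88.7]
eef_rot: [[1.0, 0.001, 0.0], [0.001, -1.0, -0.0], [0.0, 0.0, -1.0]]
force: [-0.6, 0.7, 1.6]
opening: 0.344
grip_force: 30.0
```

The force rises at z = 88.7 mm, which puts the underside at 50 mm, so the bell is on the pocket floor. I'll release, lift and check.

Emit:
move_arm(steps=[{"turn": 0, "hand": 70, "dp": [0, 0, 0]}, {"turn": 0, "hand": 70, "dp": [0, 0, 0]}, {"turn": 0, "hand": 70, "dp": [0, 0, 0]}, {"turn": 0, "hand": 70, "dp": [0, 0, 0]}, {"turn": 0, "hand": 70, "dp": [0, 0, 0]}, {"turn": 0, "hand": 70, "dp": [0, 0, 0]}, {"turn": 0, "hand": 70, "dp": [0, 0, -0.01]}, {"turn": 0, "hand": 70, "dp": [0, 0, -0.02]}, {"turn": 0, "hand": 70, "dp": [0, 0, -0.03]}, {"turn": 0, "hand": 70, "dp": [0, 0, -0.03]}, {"turn": 0, "hand": 70, "dp": [0, 0, -0.03]}, {"turn": 0, "hand": 70, "dp": [-0.03, 0, 0]}, {"turn": 0, "hand": 70, "dp": [-0.03, 0, 0]}, {"turn": 0, "hand": 70, "dp": [-0.03, 0, 0]}, {"turn": 0, "hand": 70, "dp": [0, 0, 0]}, {"turn": 0, "hand": 70, "dp": [0, 0, 0]}, {"turn": 0, "hand": 70, "dp": [0, 0, 0]}])

```text
time_s: 26.45
eef_pos: [502.2, -231.8, 209.5]
eef_rot: [[1.0, 0.001, 0.002], [0.001, -1.0, -0.0], [0.002, 0.0, -1.0]]
force: [-0.1, 0.0, -0.1]
opening: 0.7
grip_force: 0.0
```

Run:
```python
from look import *
s=st()
im,d,X=cloud("wrist")
for lo,hi in ((66,80),(92,108)):
    m=(X[...,2]>lo)&(X[...,2]<hi)&(np.hypot(X[...,0]-592,X[...,1]+231)<40)&(im.max(-1)<110);p=X[m];print("seated",m.sum(),np.median(p,0).round(1),((p.min(0)+p.max(0))/2).round(1),np.ptp(p,axis=0).round(1))
    A=np.c_[p[:,:2]-p[:,:2].mean(0),np.ones(len(p))];print("slope",np.linalg.lstsq(A,p[:,2],rcond=None)[0][:2].round(3))
im,d,X=cloud("top")
m=(X[...,2]>120)&(X[...,2]<145)&(np.hypot(X[...,0]-548,X[...,1]-63)<30);p=X[m];print("light",m.sum(),np.median(p,0).round(1),((p.min(0)+p.max(0))/2).round(1))
im2=cv2.resize(im[170:300,170:490],None,fx=2.5,fy=2.5);save("t9",im2)
```

```text
26.45 [ 502.2 -231.8  209.5] R [[1.0, 0.001, 0.002], [0.001, -1.0, -0.0], [0.002, 0.0, -1.0]] j [ 26.  20.  -9. 102.   4.  58. -74.] F [-0.14  0.04 -0.11] op 0.7 grip 0.0
seated 2489 [ 591.8 -230.8   72.5] [ 591.7 -231.2   72.2] [52.8 53.7  5. ]
slope [-0.002 -0.001]
seated 1955 [ 592.5 -230.8  100.4] [ 591.9 -230.8  100.5] [31.9 31.7  5. ]
slope [-0.004 -0.003]
light 165 [545.5  63.  132.2] [545.6  63.1 130.2]
```

View pics/t9.png

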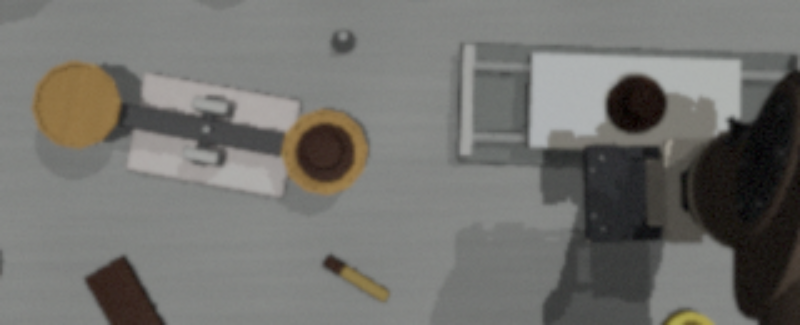

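The picture shows the heavy bell seated in the pocket at (636,103), with its foot top at 72 mm and no tilt. The light bell stands centred on the right pan at (325,150), and nothing else has moved. I'm handing the job in.

```bash
python3 -c "
from workcell import bot
print(bot.sign_off())"
```

```text
the job is handed in; nothing more can be done
None
```

I've handed the job in: the bell on the left pan dropped and now sits upright on the pocket floor, and the lighter bell stands on the right pan (about 27 s used; no verdict was returned).

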